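# Unlock the medicine drawer on the kitchen cart

## Task

Take the key from its wooden block, feel for the keyway in the top of the white lock box and gently push the key fully home, then turn it clockwise until the hidden bolt lets the drawer spring out. Leave the key fully in the lock and let go of it; never force the key, and leave everything else on the cart standing where it is.

Things in the scene. Friction and masses are not known exactly. Their poses are not given: they have to be found in the camera images.
- key: Chunky key, about 40 g, standing blade down in the wooden block's slot. Origin: middle of the blade's lower tip; z up along the key, x along the blade's width. Steel blade 14 (x) x 5 (y) mm, z 0 to 30; round steel collar 19 wide, z 30 to 39; flat black head 30 (x) x 12 (y), z 39 to 69, to be gripped across its 12 mm. The blade is the same after half a turn.
- key_shoulder (a point): Point on the key's axis 30 mm above its tip, at the collar's underside: the shoulder that stops the key on the lock's face, and on the top of the wooden block.
- stand: Fixed wooden key block 50 x 50 x 45 mm (x, y, height) with a slot 17.5 x 8.5 mm, 36 deep, in the middle of its top, long side along x; the key's collar rests on its top. Origin: centre of its underside. It changes places with the cup from start to start.
- lockbox: Fixed white lock box, 150 (x) x 180 (y) x 100 mm high. Origin: centre of its underside; z up, -x towards its drawer front. The lock is in its flat top, 25 mm towards -x from the middle.
- lock (a point): Centre of the lock's round steel face, flush with the box's top; axes as the box's. A steel ring 25 mm inside, 42 outside, 5 high surrounds it. In the face is a keyway 15.8 x 6.4 mm, no chamfer. Its direction is NOT measured: seen from above, its long side starts between 0.35 rad anticlockwise and 0.87 rad clockwise of the box's x. The blade enters within about 0.07 rad of it.
- lock_home (a point): Point on the lock's axis 30 mm below the face, where the key's tip ends when home, the shoulder on the face. The face stays still under light rubbing (friction 0.06 N m), so the blade can be tried at one angle after another. Over its last 5 mm the key pushes down a sprung pin (2 rising to 4 N); unless it is down the lock blocks at about 0.95 rad.
- drawer (a joint): How far the drawer is out, m: 0 shut, 0.03 open. It has no handle; a spring (3 N) pushes it towards the box's -x once the bolt lets go, which the home key does when turned (about 0.1 N m) to 1.2 to 1.3 rad clockwise from the box's x; end stop at 1.55. Let go after that, the key may rise 1 mm.
- drawer_front (a point): Middle of the top edge of the drawer's front panel (168 mm wide, 52 high).
- cup: Speckled white ceramic cup, 78 mm wide, 80 high, bystander. Origin: centre of its underside.
- shaker: Closed grey flip-top shaker, 52 mm wide, 100 high, bystander. Origin: centre of its underside.
- ladle_rest: Round stainless ladle rest, dish 108 mm across and 14 high with a 60 mm tab, bystander. Origin: centre of the dish's underside.
- jar: Amber glass jar with steel cap, 52 mm wide, 75 high, bystander. Origin: centre of its underside.
- food_box0: Lowest of three stacked blue transparent food boxes, each 156 x 111 x 54 mm, bystanders. Origin: centre of its underside.
- food_box1: Middle food box of the stack.
- food_box2: Top food box of the stack; its top is 162 mm above the cart.
Not all that is in view belongs to the job. There is more than one size of the key; the job needs the smallest.

How it is judged:
By the outcome, as a careful person would: the job done as asked, in the order asked, and still so for the second after the job is handed in, with the robot touching nothing.
It also fails if it takes over 72 s, if anything falls off the work surface, if the arm or the gripper's body presses on something with over 40 N, if the wrist force passes 120 N, or if a joint passes its speed limit or range.

## Robot

A 6-joint arm with a two-finger parallel gripper is mounted at the origin on the work surface. World frame = base frame: x ahead of the robot, y to its left, z up, the work surface at z = 0. Lengths are in m, angles in rad, forces in N, time in s.
With the tool pointing down it reaches from about 0.275 to 0.875 m from the base axis. Payload 12.5 kg.
Tool frame: the origin (TCP) lies midway between the tips of the shut fingers; the grasp point (between the pads) lies 19 mm behind it; z points along the fingers, y is the line along which they close (so a half turn about z gives the same grasp; the last joint's range is limited). The gripper opens to 85 mm and grips with 20 to 120 N. Pads are 22 mm wide; open, the fingers measure 114 mm over their backs; the gripper's body (76 mm by 85 mm) begins 54 mm behind the grasp point. The pads swing forward as they close: fully open they stand 13 mm farther back than shut.
Start: joints at [-1.303, 0.351, 1.652, -0, 1.139, -0.085], TCP at [0.19, -0.516, 0.231] pointing down, gripper open.
Joint ranges: [-2.75, 2.75], [-0.79, 2.1], [0.01, 2.65], [-1.57, 4.71], [0.07, 3.14], [-2.87, 2.87]. Speed limits (rad/s): [2.22, 2.22, 2.79, 3.14, 3.14, 3.14].

## Interface

Orientations are given as [roll, pitch, yaw] about the fixed x, y, z axes, in that order (R = Rz(yaw) Ry(pitch) Rx(roll)).
In Python, from station import * gives the robot as it stands.
- The arm moves only by the tool servo_tool, never from a script. Its argument "steps" is a list of rows, each a list of 3 entries, a list of its own where there are three numbers: the shift along the tool's x, y, z in cm, then the turn about the tool's z in degrees, then the opening, from 0 (shut) to 1 (fully open). In form: [[[dx, dy, dz], roll, fingers], ...]. A call has 1 to 5 rows; each row is the pose to reach, as a shift and turn from the pose commanded when the call began, along the tool's axes at that moment; what a row does not reach only later rows make up. A row lasts 1/12 s, in which the tool goes at most 41.7 mm and 7.16 degrees, less where a joint would pass 70% of its speed; a pose out of reach is approached as far as the arm can. A call with a gripper value outside its range is refused whole. The fingers move at their own pace and stop on an object; "newtons" is the grip in N (left out, the last holds). Time passes only in rows, so rows that repeat a pose let the fingers close. It gives the time, the measured TCP pose, the force, the opening and the grip force at its end, in the units of the state.
- get_state(): the state, without advancing time (a new reading comes with each control period).
- grab_frame(name): name is "scene" or "top"; returns the picture (400x640x3 uint8, blue, green, red); there is no depth.
- get_calibration(name): a dict with "fx", "fy", "cx", "cy" (pixels), "R" (3x3) and "t" (3): a world point X has camera coordinates R X + t. Camera axes: x right, y down, z forward; pixel columns grow to the right and rows downward; lengths in m; the calibration is good to about 2 mm. A picture is of the moment at which its call begins. get_calibration takes no time and is no camera call.
- hand_in(): hands the job in; it is judged then, once.
The state is a dict: "clock": time; "joints": joint angles; "qd": joint speeds; "effort": joint torques, N m; "ee_pos": TCP position; "tool_rot": TCP orientation; "contact_force": force on the tool from outside, world axes, zero at the start; "moment": the same for the moment, N m; "finger_gap": finger opening in m; "grip_force": force on a finger pad.
Only numpy, scipy, OpenCV 4.12 (cv2) and the standard library are available. Lean on these libraries where they do the work, as an engineer would, in place of code of your own. Each camera call takes 0.05 s, during which the arm holds its last target. There are 200 camera calls.

## Working session

There is one attempt and no reset: what is moved stays moved. The work goes in short steps, Python scripts to look and compute and a tool call to move; the robot and the scene stay as the last step left them, time stands still between calls to the robot, and variables do not carry over. Pictures are saved under pics/ and viewed, at most 10 in all, crops included, and the job is handed in when it is done.

Besides the shell and the picture viewer there is one more tool, called after "Call:" in YAML: its name, and indented under it one key for each argument. servo_tool: Moves the arm, as the interface text tells. Its arguments: {"type":"object","properties":{"steps":{"type":"array"},"newtons":{"type":"number"}},"required":["steps"]}

```bash
mkdir -p pics; cat > h.py <<'E'
from station import *
import numpy as np, cv2
def ray(n,u,v,z):
    c=get_calibration(n);R=np.array(c["R"]);t=np.array(c["t"])
    d=R.T@np.array([(u-c["cx"])/c["fx"],(v-c["cy"])/c["fy"],1]);o=-R.T@t
    return (o+d*(z-o[2])/d[2]).round(4)
def pix(n,X):
    c=get_calibration(n);p=np.array(c["R"])@np.array(X)+np.array(c["t"])
    return (c["fx"]*p[0]/p[2]+c["cx"]).round(1),(c["fy"]*p[1]/p[2]+c["cy"]).round(1)
def crop(n,u,v,w,h,s,out):
    im=grab_frame(n);cv2.imwrite("pics/full_"+out,im)
    cv2.imwrite("pics/"+out,cv2.resize(im[v:v+h,u:u+w],None,fx=s,fy=s,interpolation=cv2.INTER_CUBIC))
E
python3 - <<'E'
from h import *
a=grab_frame("scene");b=grab_frame("top")
cv2.imwrite("pics/s.png",a);cv2.imwrite("pics/t.png",b)
for n in("scene","top"):
    c=get_calibration(n);print(n,c["fx"],(-np.array(c["R"]).T@np.array(c["t"])).round(3),np.array(c["R"]).round(2).tolist())
print(get_state())
E
```

```text
scene 426.7413424466493 [ 1.154 -0.531  0.941] [[0.64, 0.77, 0.02], [0.57, -0.45, -0.69], [-0.52, 0.45, -0.72]]
top 374.9158184277472 [0.512 0.001 0.992] [[0.01, -1.0, 0.0], [-1.0, -0.02, -0.06], [0.06, -0.0, -1.0]]
{'clock': 0.1, 'joints': array([-1.30261296e+00,  3.51179410e-01,  1.65236331e+00,  2.46166109e-05,
        1.13910605e+00, -8.46181900e-02]), 'qd': array([ 0.00134565, -0.00120172, -0.00168043, -0.00071476,  0.00025528,
       -0.00015704]), 'effort': array([ 5.86924380e-04, -5.06831503e+01, -2.91875857e+01, -4.27034468e-05,
        2.60101762e-03, -6.31221411e-06]), 'ee_pos': array([ 0.18998068, -0.51582607,  0.23081265]), 'tool_rot': array([-3.14054220e+00, -1.11527824e-04,  3.52791184e-01]), 'contact_force': array([-0.05207003,  0.41645459,  0.24190765]), 'moment': array([ 0.05176848, -0.00390753,  0.03623917]), 'grip_force': 0.0, 'finger_gap': 0.08540498734553054}
```

View pics/s.png

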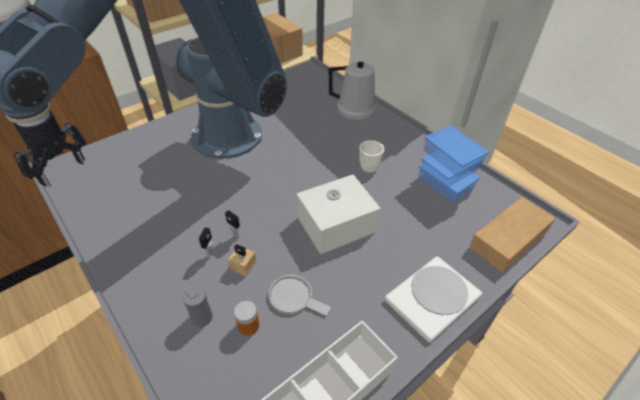

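View pics/t.png

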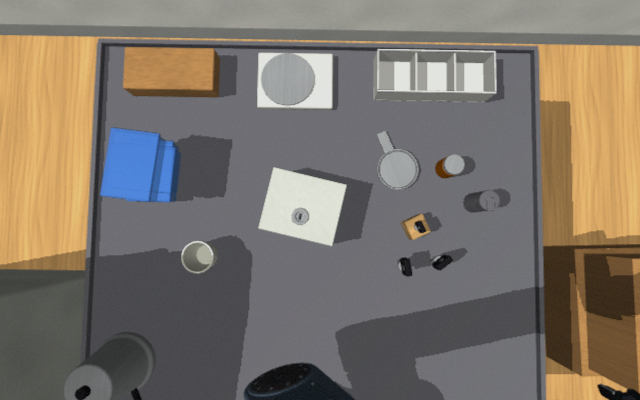

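Three black-headed keys show up in the scene view: (206,240), (233,220), and (241,254). The last one stands in the wooden block and looks smallest, so it fits. I'll confirm that in a crop. The lock is at about (301,216) in the top view.

```bash
python3 - <<'E'
from h import *
a=cv2.imread("pics/s.png");b=cv2.imread("pics/t.png")
r=lambda im,u,v,w,h,s:cv2.resize(im[v:v+h,u:u+w],None,fx=s,fy=s,interpolation=cv2.INTER_CUBIC)
A=r(a,190,200,80,80,5);B=r(b,390,205,80,80,5);C=r(b,250,160,100,100,2);D=r(a,290,170,100,100,2)
out=np.zeros((600,800,3),np.uint8);out[:400,:400]=A;out[:400,400:]=B;out[400:,:200]=C;out[400:,200:400]=D
out[400:,400:600]=r(b,285,200,33,33,6.0607)[:200,:200]
out[400:,600:]=r(a,317,180,33,33,6.0607)[:200,:200]
cv2.imwrite("pics/c1.png",out)
E
```

```text
(no output)
```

View pics/c1.png

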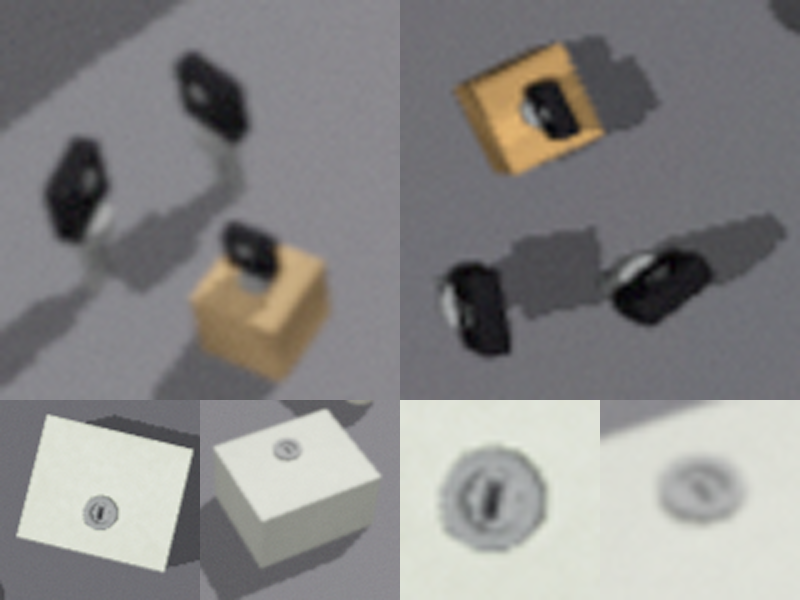

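The crop confirms it: the key in the block (scene 241,254; top ~421,227) is clearly smaller than the other two. The keyway is visible as a dark slot in the top view at about (300.7,216.5). Next I'll turn these pixels into positions.

```bash
python3 - <<'E'
from h import *
print("key top",ray("top",421.2,226.6,.084),"block",ray("top",418.2,226.2,.045))
P=np.array([ray("top",*p,.1) for p in[(274,167.5),(346.5,184.5),(333,246),(258.5,228)]])
print(P,P.mean(0))
for i in range(4):
    d=P[(i+1)%4]-P[i];print(np.hypot(*d[:2]),np.arctan2(d[1],d[0]))
b=cv2.imread("pics/t.png",0)
# box outline
m=(cv2.imread("pics/t.png").min(2)>150).astype(np.uint8);n,l,s,c=cv2.connectedComponentsWithStats(m)
i=l[190,310];q=(l==i).astype(np.uint8);cs,_=cv2.findContours(q,cv2.RETR_EXTERNAL,2);rc=cv2.minAreaRect(max(cs,key=cv2.contourArea));B=np.array([ray("top",*p,.1) for p in cv2.boxPoints(rc)])
print(rc,B,B.mean(0))
for k in range(2):
    d=B[k+1]-B[k];print(np.hypot(*d[:2]),np.arctan2(d[1],d[0]))
# keyway
sub=b[208:226,292:311];print(sub)
k=(b[210:223,295:307]<95);v,u=np.nonzero(k);u=u+295;v=v+210
print("kw",u.mean(),v.mean(),np.linalg.eigh(np.cov(u,v)),ray("top",u.mean(),v.mean(),.1))
print("ring ctr",ray("top",285+(492-400)/6.06,200+98/6.06,.105))
# key head dark centroid
k=b[215:240,412:430]<45;v,u=np.nonzero(k);print("head",u.mean()+412,v.mean()+215,np.linalg.eigh(np.cov(u,v)))
E
```

```text
key top [ 0.516  -0.2549  0.084 ] block [ 0.5171 -0.2583  0.045 ]
[[ 0.6521  0.1024  0.1   ]
 [ 0.6138 -0.0718  0.1   ]
 [ 0.467  -0.0413  0.1   ]
 [ 0.5069  0.136   0.1   ]] [0.55995  0.031325 0.1     ]
0.17836067391664567 -1.7872152156535555
0.14993495256276967 2.9367413783926333
0.1817341464887653 1.3494416219355516
0.14903690818049065 -0.2274023482823686
((302.01513671875, 206.1248779296875), (76.1871566772461, 63.317501068115234), 13.626995086669922) [[ 0.5071  0.1383  0.1   ]
 [ 0.6547  0.1061  0.1   ]
 [ 0.6142 -0.0718  0.1   ]
 [ 0.4673 -0.0379  0.1   ]] [0.560825 0.033675 0.1     ]
0.15107150624786922 -0.21479188316352749
0.1824518018546268 -1.7946373328461542
[[224 224 222 204 195 177 167 167 165 154 158 166 176 214 223 223 223 224
  224]
 [224 224 207 175 168 159 161 163 162 160 158 152 142 151 205 223 222 223
  222]
 [224 209 179 164 163 166 167 166 169 166 168 165 159 137 161 207 222 221
  222]
 [219 191 169 165 170 156 147 161 167 156 159 166 166 157 143 163 206 223
  223]
 [204 175 168 168 150 128 149 157 163 165 155 161 168 166 157 135 193 221
  222]
 [192 168 167 149
[... 725 characters left out ...]
 165 166 160 157 159 157 156 162 165 165 156 185 217 224 222
  221]
 [222 219 205 186 170 167 166 165 162 168 167 167 160 190 218 223 223 223
  221]
 [222 223 222 217 199 174 159 156 154 148 159 195 208 216 222 222 221 220
  220]
 [222 222 221 221 219 213 208 207 208 205 206 217 220 221 221 220 220 221
  220]]
kw 299.625 216.375 EighResult(eigenvalues=array([0.22697922, 2.02302078]), eigenvectors=array([[-0.98855449, -0.15086421],
       [-0.15086421,  0.98855449]])) [0.5359 0.0389 0.1   ]
ring ctr [0.5363 0.0374 0.105 ]
head 420.28333333333336 226.25 EighResult(eigenvalues=array([ 2.55477514, 11.87629831]), eigenvectors=array([[-0.82960999,  0.55834332],
       [ 0.55834332,  0.82960999]]))
```

```bash
cat >> h.py <<'E'
def plan(pts,start=None):
    "pts: (x,y,z,yaw); prints tool shift cm and roll deg for each, chained"
    if start is None:
        s=get_state();start=(*s["ee_pos"],s["tool_rot"][2])
    p=np.array(start,float)
    for q in pts:
        q=np.array(q,float);d=q-p;c,s_=np.cos(p[3]),np.sin(p[3])
        w=(d[3]+np.pi)%(2*np.pi)-np.pi
        print("shift",np.round([100*(c*d[0]+s_*d[1]),100*(s_*d[0]-c*d[1]),-100*d[2]],2),"roll",round(-np.degrees(w),1))
        p=q
E
python3 - <<'E'
from h import *
y=0.3528;r=np.radians(35)
plan([(.34,-.40,.22,y+r),(.48,-.29,.20,y+2*r),(.5165,-.257,.16,y+3*r),(.5165,-.257,.14,y+4*r),(.5165,-.257,.13,y+5*r),(.5165,-.257,.12,.43+np.pi)])
E
```

```text
shift [18.08 -5.69  1.08] roll -35.0
shift [17.02  5.22  2.  ] roll -35.0
shift [3.29 3.66 4.  ] roll -35.0
shift [0. 0. 2.] roll -35.0
shift [0. 0. 1.] roll -35.0
shift [-0.  0.  1.] roll -9.4
```

Call:
servo_tool:
  steps:
    - [[3.6, -1.1, 0.2], -7, 0.6]
    - [[7.2, -2.3, 0.4], -14, 0.6]
    - [[10.8, -3.4, 0.6], -21, 0.6]
    - [[14.4, -4.6, 0.9], -28, 0.6]
    - [[18.1, -5.7, 1.1], -35, 0.6]
  newtons: 30

```text
clock: 0.52
ee_pos: [0.3411, -0.3986, 0.2199]
tool_rot: [-3.141, -0.0, 0.969]
contact_force: [0.3, -0.6, 0.1]
finger_gap: 0.0509
grip_force: 0.0
```

Call:
servo_tool:
  steps:
    - [[3.4, 1.0, 0.4], -7, 0.6]
    - [[6.8, 2.1, 0.8], -14, 0.6]
    - [[10.2, 3.1, 1.2], -21, 0.6]
    - [[13.6, 4.2, 1.6], -28, 0.6]
    - [[17.0, 5.2, 2.0], -35, 0.6]

```text
clock: 0.93
ee_pos: [0.4811, -0.2887, 0.1999]
tool_rot: [-3.141, -0.0, 1.581]
contact_force: [0.2, -1.2, 1.0]
finger_gap: 0.0515
grip_force: 0.0
```

Call:
servo_tool:
  steps:
    - [[0.7, 0.7, 0.8], -7, 0.6]
    - [[1.3, 1.5, 1.6], -14, 0.6]
    - [[2.0, 2.2, 2.4], -21, 0.6]
    - [[2.6, 2.9, 3.2], -28, 0.6]
    - [[3.3, 3.7, 4.0], -35, 0.6]

```text
clock: 1.35
ee_pos: [0.5169, -0.2565, 0.1595]
tool_rot: [-3.141, -0.001, 2.192]
contact_force: [-1.1, -0.2, 0.2]
finger_gap: 0.0511
grip_force: 0.0
```

Call:
servo_tool:
  steps:
    - [[0, 0, 0.4], -7, 0.6]
    - [[0, 0, 0.8], -14, 0.6]
    - [[0, 0, 1.2], -21, 0.6]
    - [[0, 0, 1.6], -28, 0.6]
    - [[0, 0, 2.0], -35, 0.6]

```text
clock: 1.77
ee_pos: [0.5166, -0.2568, 0.1397]
tool_rot: [3.141, -0.001, 2.802]
contact_force: [-0.4, -0.3, -0.2]
finger_gap: 0.0511
grip_force: 0.0
```

Call:
servo_tool:
  steps:
    - [[0, 0, 0.2], -7, 0.6]
    - [[0, 0, 0.4], -14, 0.6]
    - [[0, 0, 0.6], -21, 0.6]
    - [[0, 0, 0.8], -28, 0.6]
    - [[0, 0, 1.0], -35, 0.6]

```text
clock: 2.18
ee_pos: [0.5166, -0.2569, 0.1299]
tool_rot: [3.141, -0.001, -2.87]
contact_force: [0.3, -0.0, -0.4]
finger_gap: 0.0512
grip_force: 0.0
```

Call:
servo_tool:
  steps:
    - [[0, 0, 0.5], -5, 0.6]
    - [[0, 0, 1.0], -9.4, 0.6]
    - [[0, 0, 1.0], -9.4, 0.6]

```text
clock: 2.43
ee_pos: [0.5162, -0.2567, 0.1192]
tool_rot: [3.14, -0.001, -2.709]
contact_force: [-0.6, 0.1, -1.1]
finger_gap: 0.0512
grip_force: 0.0
```

```bash
python3 - <<'E'
from h import *
a=grab_frame("scene");b=grab_frame("top")
r=lambda im,u,v,w,h,s:cv2.resize(im[v:v+h,u:u+w],None,fx=s,fy=s,interpolation=cv2.INTER_CUBIC)
cv2.imwrite("pics/c2.png",np.hstack([r(a,190,190,100,100,4),r(b,370,180,100,100,4)]))
s=get_state();print(s["ee_pos"],s["tool_rot"],s["joints"],s["clock"],s["finger_gap"])
plan([(.5165,-.257,.058,.43+np.pi)])
E
```

```text
[ 0.51664615 -0.25689141  0.1200939 ] [ 3.14101430e+00 -3.77464009e-04 -2.71467895e+00] [-5.42114047e-01  5.33343444e-01  1.67509527e+00  2.02165016e-05
  9.33844384e-01 -2.53983599e+00] 2.5333 0.051168420211139536
shift [ 0.02 -0.    6.21] roll -0.2
```

View pics/c2.png

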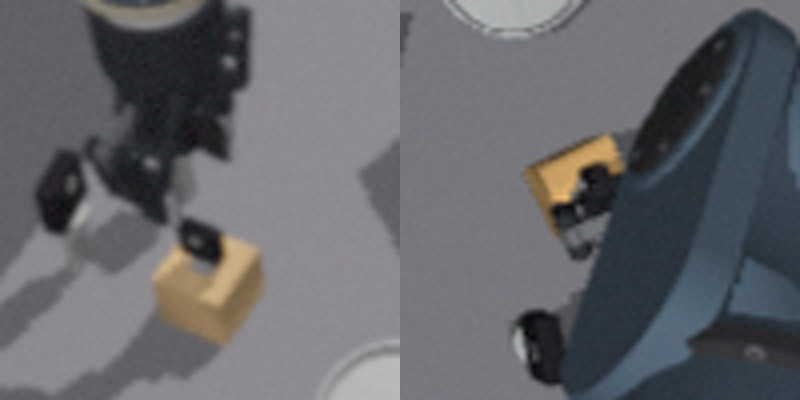

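```bash
python3 - <<'E'
from h import *
for X in[(.5165,-.257,.125),(.5165,-.257,.084),(.5165,-.257,.069),(.5165,-.257,.045)]: print(X,pix("scene",X),pix("top",X))
a=cv2.imread("pics/s.png",0)
k=a[240:262,230:252]<50;v,u=np.nonzero(k);print("head centroid scene",u.mean()+230,v.mean()+240,k.sum())
E
```

```text
(0.5165, -0.257, 0.125) (np.float64(236.7), np.float64(235.2)) (np.float64(427.1), np.float64(226.4))
(0.5165, -0.257, 0.084) (np.float64(238.8), np.float64(245.6)) (np.float64(422.1), np.float64(226.4))
(0.5165, -0.257, 0.069) (np.float64(239.5), np.float64(249.2)) (np.float64(420.3), np.float64(226.4))
(0.5165, -0.257, 0.045) (np.float64(240.6), np.float64(254.9)) (np.float64(417.7), np.float64(226.4))
head centroid scene 240.10344827586206 250.05172413793105 58
```

The picture shows the gripper straddling the key. Its projected axis passes within 1 px of the head centroid at (240,250), so I'll go down and grip.

Call:
servo_tool:
  steps:
    - [[0, 0, 1.7], 0, 0.6]
    - [[0, 0, 3.4], 0, 0.6]
    - [[0, 0, 5.0], 0, 0.6]
    - [[0, 0, 6.0], 0, 0.5]
    - [[0, 0, 6.2], 0, 0.3]

```text
clock: 2.95
ee_pos: [0.5161, -0.2566, 0.0568]
tool_rot: [3.14, -0.001, -2.714]
contact_force: [0.8, -0.3, 0.9]
finger_gap: 0.0319
grip_force: 0.0
```

Call:
servo_tool:
  steps:
    - [[0, 0, 0], 0, 0.1]
    - [[0, 0, 0], 0, 0.0]
    - [[0, 0, 0], 0, 0.0]
    - [[0, 0, 0], 0, 0.0]
    - [[0, 0, 0], 0, 0.0]
  newtons: 40

```text
clock: 3.37
ee_pos: [0.517, -0.2571, 0.0588]
tool_rot: [-3.141, 0.0, -2.712]
contact_force: [0.1, -0.3, 0.5]
finger_gap: 0.0115
grip_force: 42.7
```

```bash
python3 - <<'E'
from h import *
s=get_state();print(s["ee_pos"],s["tool_rot"],s["contact_force"],s["moment"],s["finger_gap"],s["grip_force"])
E
```

```text
[ 0.51700719 -0.25711729  0.05884974] [-3.14089899e+00  4.69082991e-04 -2.71213519e+00] [ 0.08577347 -0.33725772  0.47477109] [-0.0576036  -0.04925364  0.03314418] 0.011521748841142451 42.69998252391815
```

Call:
servo_tool:
  steps:
    - [[0, 0, -1], 0, 0]
    - [[0, 0, -3], 0, 0]
    - [[0, 0, -6], 0, 0]
    - [[0, 0, -9.5], 0, 0]
    - [[0, 0, -13.0], 0, 0]
  newtons: 60

```text
clock: 3.78
ee_pos: [0.5164, -0.2568, 0.1904]
tool_rot: [3.141, -0.0, -2.712]
contact_force: [-0.4, -0.7, 0.1]
finger_gap: 0.0107
grip_force: 61.7
```

```bash
python3 - <<'E'
from h import *
s=get_state();print(s["ee_pos"],s["tool_rot"],s["contact_force"],s["moment"],s["finger_gap"],s["grip_force"])
p=s["ee_pos"]
plan([(.527,-.109,.185,np.pi+.115),(.536,.0385,.18,np.pi-.2)])
E
```

```text
[ 0.51642696 -0.25675937  0.1904185 ] [ 3.14132583e+00 -2.28140870e-04 -2.71202479e+00] [-0.43395402 -0.67082194  0.1039074 ] [ 0.00699831 -0.02141519  0.01832108] 0.010659842051563402 61.68725252151489
shift [-7.12 12.99  0.54] roll 18.0
shift [-2.59 14.55  0.5 ] roll 18.0
```

Call:
servo_tool:
  steps:
    - [[-1.4, 2.6, 0.1], 3.6, 0]
    - [[-2.8, 5.2, 0.2], 7.2, 0]
    - [[-4.3, 7.8, 0.3], 10.8, 0]
    - [[-5.7, 10.4, 0.4], 14.4, 0]
    - [[-7.1, 13.0, 0.5], 18, 0]

```text
clock: 4.2
ee_pos: [0.5271, -0.1079, 0.1843]
tool_rot: [-3.141, 0.001, -3.03]
contact_force: [0.0, -0.3, -0.1]
finger_gap: 0.0106
grip_force: 61.7
```

Call:
servo_tool:
  steps:
    - [[-0.5, 2.9, 0.1], 3.6, 0]
    - [[-1.0, 5.8, 0.2], 7.2, 0]
    - [[-1.6, 8.7, 0.3], 10.8, 0]
    - [[-2.1, 11.8, 0.4], 14.4, 0]
    - [[-2.6, 14.5, 0.5], 18, 0]

```text
clock: 4.62
ee_pos: [0.5362, 0.0396, 0.1792]
tool_rot: [3.141, 0.001, 2.94]
contact_force: [0.8, -0.1, -0.3]
finger_gap: 0.011
grip_force: 61.7
```

Call:
servo_tool:
  steps:
    - [[0, 0, 0.5], 0, 0]
    - [[0, 0, 1.2], 0, 0]
    - [[0, 0, 1.2], 0, 0]

```text
clock: 4.87
ee_pos: [0.5357, 0.0375, 0.1655]
tool_rot: [-3.141, -0.001, 2.944]
contact_force: [0.3, -0.4, -1.3]
finger_gap: 0.0109
grip_force: 61.7
```

```bash
python3 - <<'E'
from h import *
a=grab_frame("scene");b=grab_frame("top")
r=lambda im,u,v,w,h,s:cv2.resize(im[v:v+h,u:u+w],None,fx=s,fy=s,interpolation=cv2.INTER_CUBIC)
cv2.imwrite("pics/c3.png",np.hstack([r(a,300,155,60,60,7),r(b,270,185,60,60,6)[:, :380] if 0 else r(b,270,190,54,60,7)]))
s=get_state();print(s["ee_pos"],s["tool_rot"],s["contact_force"],s["moment"],s["finger_gap"],s["clock"])
x,y,z=s["ee_pos"]
for dz in(-.0438,-.0138,-.0048):print(pix("scene",(x,y,z+dz)))
print(pix("scene",(.536,.0385,.1)))
E
```

```text
[0.53616425 0.03693832 0.16629441] [-3.14139360e+00 -5.14678615e-04  2.94240459e+00] [ 0.34092095  0.16612751 -0.74421794] [0.02651055 0.02990993 0.01714944] 0.010904188286077443 4.9667
(np.float64(332.9), np.float64(188.2))
(np.float64(333.3), np.float64(180.2))
(np.float64(333.4), np.float64(177.8))
(np.float64(333.0), np.float64(193.7))
```

View pics/c3.png

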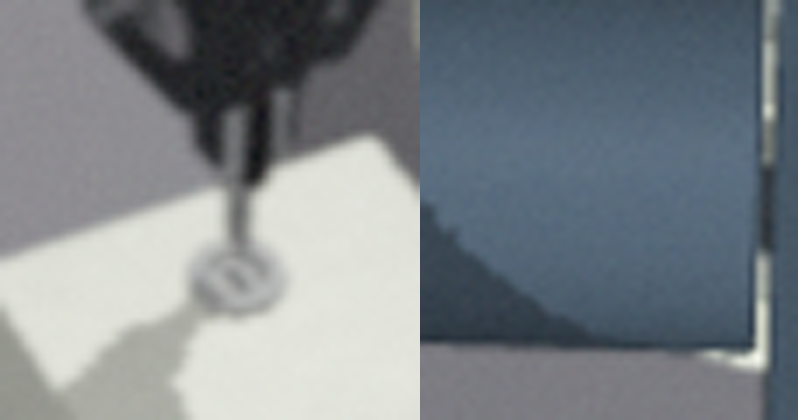

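The key hangs straight over the ring: tip at scene (334,189.7), ring centre at about (334,194). I'll lower it gently until it touches.

Call:
servo_tool:
  steps:
    - [[0, 0, 0.6], 0, 0]
    - [[0, 0, 1.2], 0, 0]
    - [[0, 0, 1.6], 0, 0]
    - [[0, 0, 1.9], 0, 0]
    - [[0, 0, 1.9], 0, 0]

```text
clock: 5.38
ee_pos: [0.5359, 0.0376, 0.1464]
tool_rot: [-3.141, -0.001, 2.943]
contact_force: [-0.4, 0.6, -1.6]
finger_gap: 0.0106
grip_force: 61.7
```

Call:
servo_tool:
  steps:
    - [[0, 0, 0.1], 0, 0]
    - [[0, 0, 0.2], 0, 0]
    - [[0, 0, 0.3], 0, 0]
    - [[0, 0, 0.3], 0, 0]

```text
clock: 5.72
ee_pos: [0.5363, 0.0378, 0.1442]
tool_rot: [3.142, 0.0, 2.943]
contact_force: [-0.7, -0.2, -0.6]
finger_gap: 0.0109
grip_force: 61.7
```

```bash
cat >> h.py <<'E'
def st():
    s=get_state();print(s["ee_pos"].round(4),"yaw",s["tool_rot"][2].round(3),"F",s["contact_force"].round(1),"M",s["moment"].round(3),"gap",round(s["finger_gap"],4),s["clock"])
E
python3 -c "
from h import *
st()"
```

```text
[0.5363 0.0378 0.1442] yaw 2.943 F [-0.7 -0.2 -0.6] M [-0.023 -0.     0.009] gap 0.0109 5.7167
```

Call:
servo_tool:
  steps:
    - [[0, 0, 0.07], 0, 0]
    - [[0, 0, 0.14], 0, 0]
    - [[0, 0, 0.14], 0, 0]

```text
clock: 5.97
ee_pos: [0.5363, 0.0378, 0.1428]
tool_rot: [-3.142, -0.0, 2.943]
contact_force: [-0.2, -0.7, 0.4]
finger_gap: 0.0103
grip_force: 61.7
```

Call:
servo_tool:
  steps:
    - [[0, 0, 0.07], 0, 0]
    - [[0, 0, 0.14], 0, 0]
    - [[0, 0, 0.14], 0, 0]

```text
clock: 6.22
ee_pos: [0.5363, 0.0378, 0.1414]
tool_rot: [-3.142, -0.0, 2.943]
contact_force: [-0.5, -0.1, -1.0]
finger_gap: 0.0104
grip_force: 61.7
```

Call:
servo_tool:
  steps:
    - [[0, 0, 0.1], 0, 0]
    - [[0, 0, 0.2], 0, 0]
    - [[0, 0, 0.2], 0, 0]

```text
clock: 6.47
ee_pos: [0.5363, 0.0378, 0.1393]
tool_rot: [-3.142, -0.0, 2.943]
contact_force: [-0.1, -0.2, -0.6]
finger_gap: 0.011
grip_force: 61.7
```

Call:
servo_tool:
  steps:
    - [[0, 0, 0.15], 0, 0]
    - [[0, 0, 0.3], 0, 0]
    - [[0, 0, 0.45], 0, 0]
    - [[0, 0, 0.45], 0, 0]

```text
clock: 6.8
ee_pos: [0.5363, 0.0378, 0.1347]
tool_rot: [-3.142, -0.0, 2.943]
contact_force: [1.0, -0.2, -1.1]
finger_gap: 0.0107
grip_force: 61.7
```

Call:
servo_tool:
  steps:
    - [[0, 0, 0.15], 0, 0]
    - [[0, 0, 0.3], 0, 0]
    - [[0, 0, 0.45], 0, 0]
    - [[0, 0, 0.45], 0, 0]

```text
clock: 7.13
ee_pos: [0.5363, 0.0378, 0.1302]
tool_rot: [-3.142, -0.0, 2.943]
contact_force: [0.8, -0.7, -0.1]
finger_gap: 0.0108
grip_force: 61.7
```

```bash
python3 - <<'E'
from h import *
crop("scene",300,155,60,60,8,"c4.png");st()
E
```

```text
[0.5363 0.0378 0.1303] yaw 2.943 F [-0.4 -0.7 -0.6] M [-0.016 -0.023  0.042] gap 0.0111 7.1833
```

View pics/c4.png

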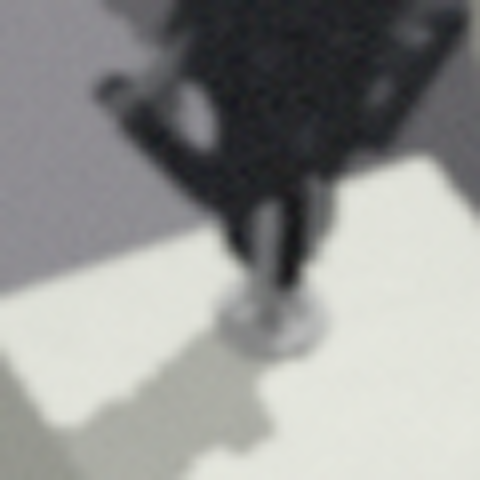

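The blade has gone into the keyway: the collar is nearing the ring at crop (270,320) and there is no side force. I'll keep pushing down gently.

Call:
servo_tool:
  steps:
    - [[0, 0, 0.2], 0, 0]
    - [[0, 0, 0.4], 0, 0]
    - [[0, 0, 0.6], 0, 0]
    - [[0, 0, 0.8], 0, 0]
    - [[0, 0, 0.8], 0, 0]

```text
clock: 7.6
ee_pos: [0.5363, 0.0378, 0.1221]
tool_rot: [-3.142, -0.0, 2.943]
contact_force: [0.1, 0.1, -1.4]
finger_gap: 0.0109
grip_force: 61.7
```

Call:
servo_tool:
  steps:
    - [[0, 0, 0.15], 0, 0]
    - [[0, 0, 0.3], 0, 0]
    - [[0, 0, 0.45], 0, 0]
    - [[0, 0, 0.55], 0, 0]
    - [[0, 0, 0.55], 0, 0]

```text
clock: 8.02
ee_pos: [0.5363, 0.0378, 0.117]
tool_rot: [3.142, 0.0, 2.943]
contact_force: [-1.9, -0.4, 1.5]
finger_gap: 0.0109
grip_force: 62.0
```

Call:
servo_tool:
  steps:
    - [[0, 0, 0.1], 0, 0]
    - [[0, 0, 0.2], 0, 0]
    - [[0, 0, 0.2], 0, 0]

```text
clock: 8.27
ee_pos: [0.5363, 0.0378, 0.1149]
tool_rot: [3.142, 0.0, 2.943]
contact_force: [-1.0, 0.5, 2.5]
finger_gap: 0.011
grip_force: 62.1
```

Call:
servo_tool:
  steps:
    - [[0, 0, 0.05], 0, 0]
    - [[0, 0, 0.1], 0, 0]
    - [[0, 0, 0.1], 0, 0]

```text
clock: 8.52
ee_pos: [0.5363, 0.0378, 0.114]
tool_rot: [3.142, 0.0, 2.943]
contact_force: [-1.0, -0.0, 3.3]
finger_gap: 0.0107
grip_force: 62.1
```

Call:
servo_tool:
  steps:
    - [[0, 0, 0.05], 0, 0]
    - [[0, 0, 0.05], 0, 0]

```text
clock: 8.68
ee_pos: [0.5364, 0.0378, 0.1139]
tool_rot: [3.142, 0.0, 2.943]
contact_force: [-2.0, -1.0, 7.3]
finger_gap: 0.0108
grip_force: 63.0
```

Call:
servo_tool:
  steps:
    - [[0, 0, 0.05], 0, 0]
    - [[0, 0, 0.05], 0, 0]

```text
clock: 8.85
ee_pos: [0.5365, 0.0378, 0.1138]
tool_rot: [3.142, 0.0, 2.943]
contact_force: [-3.3, -0.1, 12.4]
finger_gap: 0.011
grip_force: 63.8
```

The shoulder is on the face: the force stepped up to 12 N at exactly the predicted height. I'll ease off slightly and turn clockwise.

Call:
servo_tool:
  steps:
    - [[0, 0, -0.03], 3, 0]
    - [[0, 0, -0.03], 6, 0]
    - [[0, 0, -0.03], 9, 0]
    - [[0, 0, -0.03], 12, 0]
    - [[0, 0, -0.03], 12, 0]

```text
clock: 9.27
ee_pos: [0.5364, 0.0373, 0.1138]
tool_rot: [-3.141, 0.001, 2.731]
contact_force: [-3.7, -3.3, 9.0]
finger_gap: 0.0106
grip_force: 63.1
```

```bash
python3 -c "
from h import *
st()"
```

```text
[0.5364 0.0373 0.1138] yaw 2.731 F [-3.7 -3.3  9. ] M [-0.681  0.535  0.052] gap 0.0106 9.2667
```

Call:
servo_tool:
  steps:
    - [[0.01, -0.03, 0], 4, 0]
    - [[0.02, -0.04, 0], 8, 0]
    - [[0.02, -0.04, 0], 12, 0]
    - [[0.02, -0.04, 0], 16, 0]
    - [[0.02, -0.04, 0], 16, 0]

```text
clock: 9.68
ee_pos: [0.5363, 0.0373, 0.1138]
tool_rot: [3.141, 0.001, 2.45]
contact_force: [-1.2, -2.2, 7.5]
finger_gap: 0.011
grip_force: 63.0
```

```bash
python3 -c "
from h import *
st()"
```

```text
[0.5363 0.0373 0.1138] yaw 2.45 F [-1.2 -2.2  7.5] M [-0.317  0.344  0.011] gap 0.011 9.6833
```

Call:
servo_tool:
  steps:
    - [[0, -0.01, 0], 4, 0]
    - [[0, -0.02, 0], 8, 0]
    - [[0, -0.02, 0], 13, 0]
    - [[0, -0.02, 0], 18, 0]
    - [[0, -0.02, 0], 18, 0]

```text
clock: 10.1
ee_pos: [0.5363, 0.0372, 0.1138]
tool_rot: [3.141, 0.001, 2.135]
contact_force: [-0.6, -0.1, 7.8]
finger_gap: 0.0109
grip_force: 62.9
```

```bash
python3 -c "
from h import *
st()"
```

```text
[0.5363 0.0372 0.1138] yaw 2.135 F [-0.6 -0.1  7.8] M [-0.203  0.308  0.003] gap 0.0109 10.1
```

Call:
servo_tool:
  steps:
    - [[0, 0, 0], 4, 0]
    - [[0, 0, 0], 8, 0]
    - [[0, 0, 0], 12, 0]
    - [[0, 0, 0], 16, 0]
    - [[0, 0, 0], 16, 0]

```text
clock: 10.52
ee_pos: [0.5363, 0.0372, 0.1138]
tool_rot: [3.141, 0.001, 1.857]
contact_force: [-2.4, -1.4, 7.7]
finger_gap: 0.0106
grip_force: 63.0
```

```bash
python3 -c "
from h import *
st()"
```

```text
[0.5363 0.0372 0.1138] yaw 1.857 F [-2.4 -1.4  7.7] M [-0.197  0.315 -0.006] gap 0.0106 10.5167
```

Call:
servo_tool:
  steps:
    - [[0, 0, 0], 4, 0]
    - [[0, 0, 0], 8, 0]
    - [[0, 0, 0], 12, 0]
    - [[0, 0, 0], 16, 0]
    - [[0, 0, 0], 19, 0]

```text
clock: 10.93
ee_pos: [0.5363, 0.0372, 0.1138]
tool_rot: [3.141, 0.0, 1.526]
contact_force: [-1.1, -0.9, 7.9]
finger_gap: 0.0111
grip_force: 62.9
```

Call:
servo_tool:
  steps:
    - [[0, 0, 0], 0, 0]
    - [[0, 0, 0], 0, 0]
    - [[0, 0, 0], 0, 0]

```text
clock: 11.18
ee_pos: [0.5363, 0.0372, 0.1138]
tool_rot: [3.14, 0.0, 1.529]
contact_force: [-1.8, -1.0, 8.1]
finger_gap: 0.0105
grip_force: 62.9
```

```bash
python3 - <<'E'
from h import *
crop("scene",270,140,130,120,5,"c5.png");st()
E
```

```text
[0.5363 0.0372 0.1139] yaw 1.529 F [-1.7 -1.2  7.8] M [-0.244  0.223 -0.054] gap 0.0108 11.2333
```

View pics/c5.png

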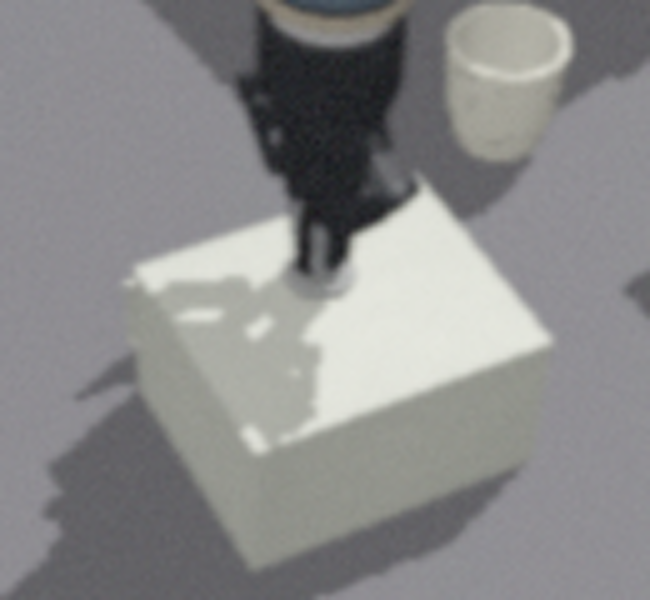

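```bash
python3 - <<'E'
from h import *
a=cv2.imread("pics/s.png");c=cv2.imread("pics/full_c5.png");t=grab_frame("top");t0=cv2.imread("pics/t.png")
r=lambda im,u,v,w,h,s:cv2.resize(im[v:v+h,u:u+w],None,fx=s,fy=s,interpolation=cv2.INTER_CUBIC)
top=np.hstack([r(x,270,160,80,60,5) for x in(a,c)]);bot=np.hstack([r(x,240,215,110,80,3.6) for x in(t0,t)])
bot=cv2.resize(bot,(800,290));cv2.imwrite("pics/c6.png",np.vstack([top,bot]))
E
```

```text
(no output)
```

View pics/c6.png

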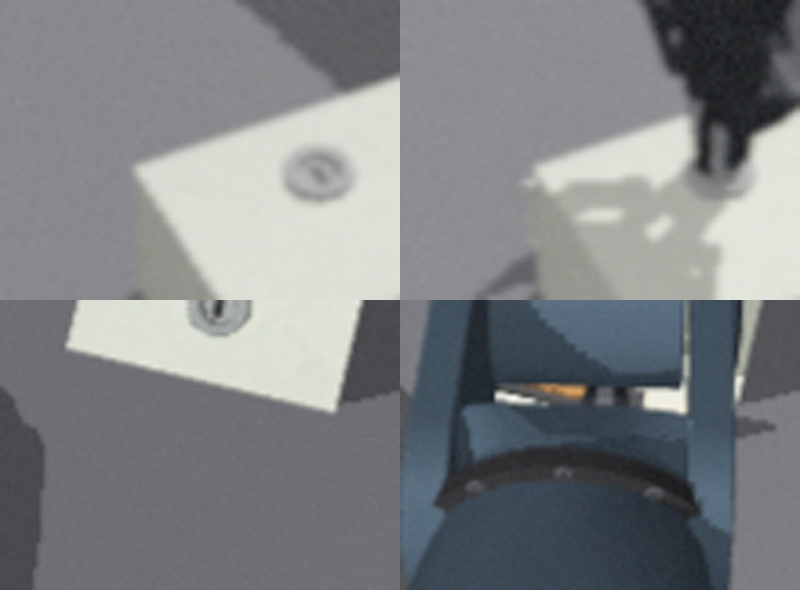

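The drawer has sprung out: its wooden inside and front panel now show past the box edge in the top view. I'll let go and lift away.

Call:
servo_tool:
  steps:
    - [[0, 0, 0], 0, 0.1]
    - [[0, 0, 0], 0, 0.3]
    - [[0, 0, 0], 0, 0.5]
    - [[0, 0, 0], 0, 0.5]
    - [[0, 0, 0], 0, 0.5]

```text
clock: 11.7
ee_pos: [0.5357, 0.0374, 0.1131]
tool_rot: [-3.141, -0.0, 1.529]
contact_force: [0.2, -0.2, 0.6]
finger_gap: 0.0429
grip_force: 0.0
```

Call:
servo_tool:
  steps:
    - [[0, 0, -1.0], 0, 0.5]
    - [[0, 0, -3], 0, 0.5]
    - [[0, 0, -6], 0, 0.5]
    - [[0, 0, -9], 0, 0.5]
    - [[0, 0, -12], 0, 0.5]

```text
clock: 12.12
ee_pos: [0.5355, 0.0374, 0.2353]
tool_rot: [-3.142, -0.0, 1.529]
contact_force: [0.8, 0.1, -0.0]
finger_gap: 0.0427
grip_force: 0.0
```

Call:
servo_tool:
  steps:
    - [[4, 0, 0], 0, 0.5]
    - [[8, 0, 0], 0, 0.5]
    - [[12, 0, 0], 0, 0.5]
    - [[16, 0, 0], 0, 0.5]
    - [[16, 0, 0], 0, 0.5]

```text
clock: 12.53
ee_pos: [0.5421, 0.2028, 0.234]
tool_rot: [3.141, -0.002, 1.533]
contact_force: [-0.2, -0.1, 0.3]
finger_gap: 0.0429
grip_force: 0.0
```

```bash
python3 - <<'E'
from h import *
a=grab_frame("scene");b=grab_frame("top")
r=lambda im,u,v,w,h,s:cv2.resize(im[v:v+h,u:u+w],None,fx=s,fy=s,interpolation=cv2.INTER_CUBIC)
cv2.imwrite("pics/c7.png",np.hstack([r(a,290,150,100,100,4),r(b,250,160,100,100,4)]));st()
for z in(.139,.14,.17):print(z,np.array(pix("scene",(.5363,.0377,z)))*1)
E
```

```text
[0.5422 0.1983 0.2336] yaw 1.532 F [-0.1  0.1  0.4] M [-0.078  0.032  0.029] gap 0.0425 12.6333
0.139 [333.4 183.8]
0.14 [333.4 183.5]
0.17 [333.8 175.4]
```

View pics/c7.png

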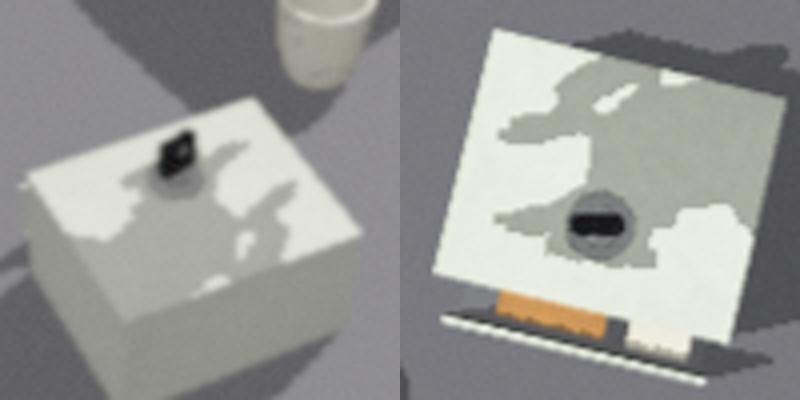

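The key stands home in the lock at crop (178,160), turned. The drawer is out, with its front panel along (440,318)–(705,382) in the top crop, and the robot is clear, so I'm handing in.

```bash
python3 -c "
from station import *
print(hand_in())"
```

```text
the job is handed in; nothing more can be done
None
```

The job is handed in: the smallest key is fully in the lock, turned clockwise and released, and the drawer sprang open, about 12.6 s into the 72 s limit.

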